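# Find the tin that rattles

### The arm

A 7-joint arm with a two-finger parallel gripper is mounted at the origin on a cart in front of the work surface, level with it; the furniture and walls round the work are solid. World frame = base frame: x ahead of the robot, y to its left, z up, the work surface at z = 0. Lengths are in m, angles in rad, forces in N, time in s.
With the tool pointing down it reaches from about 0.425 to 0.975 m from the base axis. Payload 16.7 kg.
Tool frame: the origin (TCP) lies midway between the tips of the shut fingers; the grasp point (between the pads) lies 19 mm behind it (grasp_offset is the distance from the TCP to the grasp point, in m); y points along the fingers, z is the direction in which the jaws open and shut, and the axes are right-handed (so a half turn about y gives the same grasp; the last joint's range is limited). The gripper opens to 85 mm and grips with 20 to 120 N. Pads are 22 mm wide; open, the fingers measure 114 mm over their backs; the gripper's body (76 mm by 85 mm) begins 54 mm behind the grasp point. The pads swing forward as they close: fully open they stand 13 mm farther back than shut.
Start: joints at [-1.369, 0.426, 0.074, 1.606, -0.034, 1.111, -0.067], TCP at [0.232, 0.634, 0.231] pointing down, gripper open.
Joint ranges: [-2.85, 2.85], [-0.5, 2.14], [-1.23, 1.37], [0.21, 2.46], [-1.02, 4.16], [0.16, 2.05], [-2.73, 2.73]. Speed limits (rad/s): [1.89, 1.89, 2.39, 2.39, 3.01, 3.01, 3.01].

### API

Orientations are given as a unit quaternion [x, y, z, w].
In Python, from station import move_ptp, move_l, goto_joints, open_jaws, close, pause, ik, snapshot, Unreachable, hand_in, read_clock, read_joint_positions, read_qd, read_tau, read_tool_pos, read_orientation, read_force, read_wrist_torque, read_opening, grasp_offset gives the robot as it stands. Calls block until the motion is done:
- move_ptp(position, orientation): joint-space move of the TCP to a pose.
- move_l(position, orientation=None, max_speed=0.15, guard=None): straight line of the TCP; orientation=None keeps the orientation; max_speed is the mean speed in m/s. With guard (N) it stops when the force on the tool has changed by that much, and returns True; else False.
- goto_joints(angles): joint-space move.
- open_jaws() and close(): open the fingers fully, or close them until they stop; the grip force is fixed at half the most.
- pause(seconds).
- ik(position, orientation): joint angles nearest the present ones, or None.
- snapshot(name): name is "scene" or "top" or "wrist"; returns a dict with "image" (480x640x3 uint8, blue, green, red), "range_z" (480x640 float32, m along the optical axis (not along the pixel's ray), 0 where there is no reading), "fx", "fy", "cx", "cy" (pixels), "extrinsics" (4x4, takes a point from camera to world coordinates); the wrist camera has in their place "T_tool_cam" (4x4, takes a point from camera to tool coordinates, whose origin is the TCP and whose axes are the tool frame's). Camera axes: x right, y up, looking along -z (the intrinsics and any distortion apply to the point x, -y, -z); pixel columns grow to the right and rows downward; lengths in m; the calibration is good to about 2 mm. A picture is of the moment at which its call begins: read the wrist's pose just before it.
A pose or a line that the arm cannot do raises Unreachable and nothing moves.
- hand_in(): hands the job in, once; it reports no verdict.
Readings, each from a call of its own:
- read_clock(): time.
- read_joint_positions(): joint angles.
- read_qd(): joint speeds.
- read_tau(): joint torques, N m.
- read_tool_pos(): TCP position.
- read_orientation(): TCP orientation.
- read_force(): force on the tool from outside, world axes, zero at the start.
- read_wrist_torque(): the same for the moment, N m.
- read_opening(): finger opening in m.
Only numpy, scipy, OpenCV 4.12 (cv2) and the standard library are available. Lean on these libraries where they do the work, as an engineer would, in place of code of your own. Each camera call takes 0.05 s, during which the arm holds its last target.

### The job

One of the three sealed tins has a loose grinding ball in it. Working from left to right, lift each tin by its handle, shake or rock it briskly in the air to feel for the ball, and set it down again, the quiet ones where they stood; then take the one that rattles and finish while holding it out still and upright about 15 to 20 cm above the middle of the round cork mat. Leave the two jars and the timer where they are.

Things in the scene. Friction and masses are not known exactly. Their poses are not given: they have to be found in the camera images.
- tin_left: left tin (largest y) of three identical sealed round metal tins: 88 mm across, lid top 50 mm up, and on the middle of the lid a wooden bar handle, 44 mm long along the tin's y axis, 14 mm thick along its x axis, 34 mm tall (50 to 84 mm above the underside). Origin: centre of the underside, z up. The tin's x axis lies within 35 degrees of world x
- tin_middle: middle tin, same as the left one. Each tin weighs 0.42 to 0.49 kg with its contents; the mass does not tell which rattles. One of the three, drawn anew each time, holds a loose heavy carbide ball, 34 mm, 0.31 kg, that can roll 21 mm from the middle any way. The contents of the others fill them and do not move. Brisk: 0.2 m/s or 0.8 rad/s
- tin_right: right tin (smallest y), same as the left one. The loose ball bounces and rolls almost without friction: tilt its tin by 3 degrees or more, wait half a second, and it lies at the low side, 21 mm off the middle, shifting the moment at the wrist by 0.06 N m against the level tin (0.12 from one side to the other). Sensors may blur its knocks, so average the moment
- mat: round cork mat, 90 mm in diameter, 4 mm thick, fixed flat on the table beyond the tins; origin at the centre of its underside, z up
- jar_large: bystander: small lidded glaze jar, 53 mm in diameter, 62 mm tall; origin at the centre of its underside, z up
- jar_small: bystander: smaller lidded glaze jar, 49 mm in diameter, 56 mm tall; origin at the centre of its underside, z up
- kitchen_timer: bystander: round kitchen timer, 64 mm in diameter, 42 mm tall; origin at the centre of its underside, z up

How it is judged:
On the way, in this order (a step that is already met when the one before it is completed fails the run):
1. the left tin is shaken in the air: its underside at least 5 cm above the table and moving faster than 0.15 m/s or rocking faster than 0.6 rad/s (height (world z) of tin_left above 0.05 m and (linear speed of tin_left above 0.15 m/s or angular speed of tin_left above 0.6 rad/s) and contact force between the fingers and tin_left above 0.5 N), for 0.03 s.
2. the middle tin is shaken in the air: its underside at least 5 cm above the table and moving faster than 0.15 m/s or rocking faster than 0.6 rad/s (height (world z) of tin_middle above 0.05 m and (linear speed of tin_middle above 0.15 m/s or angular speed of tin_middle above 0.6 rad/s) and contact force between the fingers and tin_middle above 0.5 N), for 0.03 s.
3. the right tin is shaken in the air: its underside at least 5 cm above the table and moving faster than 0.15 m/s or rocking faster than 0.6 rad/s (height (world z) of tin_right above 0.05 m and (linear speed of tin_right above 0.15 m/s or angular speed of tin_right above 0.6 rad/s) and contact force between the fingers and tin_right above 0.5 N), for 0.03 s.
At the end, for the whole second after the job is handed in: the tin with the loose ball is held by the fingers, its underside 0.10 to 0.30 m above the table and its axis within 45 mm of the mat's centre, still and within 0.2 rad of upright; the other two tins stand upright, at rest and let go, within 4 cm of where they stood at the start (((distance between ball and tin_left below 0.06 m and height (world z) of tin_left between 0.1 and 0.3 m and horizontal distance between tin_left and mat below 0.045 m and angle between tin_left's own z axis and vertical below 0.2 rad and linear speed of tin_left below 0.04 m/s and contact force between the fingers and tin_left above 1 N and distance of each of tin_middle, tin_right from where it was at the start of the episode below 0.04 m and angle between each of tin_middle, tin_right's own z axis and vertical below 0.1 rad and linear speed of each of tin_middle, tin_right below 0.02 m/s and contact force between each of the arm, the fingers and tin_middle below 0.1 N and contact force between each of the arm, the fingers and tin_right below 0.1 N) or (distance between ball and tin_middle below 0.06 m and height (world z) of tin_middle between 0.1 and 0.3 m and horizontal distance between tin_middle and mat below 0.045 m and angle between tin_middle's own z axis and vertical below 0.2 rad and linear speed of tin_middle below 0.04 m/s and contact force between the fingers and tin_middle above 1 N and distance of each of tin_left, tin_right from where it was at the start of the episode below 0.04 m and angle between each of tin_left, tin_right's own z axis and vertical below 0.1 rad and linear speed of each of tin_left, tin_right below 0.02 m/s and contact force between each of the arm, the fingers and tin_left below 0.1 N and contact force between each of the arm, the fingers and tin_right below 0.1 N) or (distance between ball and tin_right below 0.06 m and height (world z) of tin_right between 0.1 and 0.3 m and horizontal distance between tin_right and mat below 0.045 m and angle between tin_right's own z axis and vertical below 0.2 rad and linear speed of tin_right below 0.04 m/s and contact force between the fingers and tin_right above 1 N and distance of each of tin_left, tin_middle from where it was at the start of the episode below 0.04 m and angle between each of tin_left, tin_middle's own z axis and vertical below 0.1 rad and linear speed of each of tin_left, tin_middle below 0.02 m/s and contact force between each of the arm, the fingers and tin_left below 0.1 N and contact force between each of the arm, the fingers and tin_middle below 0.1 N))); the arm keeps its last pose, push and grip.
It fails at once if a jar or the timer is pushed more than 3 cm or knocked over (distance of any of jar_large, jar_small, kitchen_timer from where it was at the start of the episode above 0.03 m or angle between any of jar_large, jar_small, kitchen_timer's own z axis and vertical above 0.5 rad).
It also fails if it takes over 72 s, if anything falls off the work surface, if the arm or the gripper's body presses on something with over 40 N, if the wrist force passes 120 N, or if a joint passes its speed limit or range.

## Working session

There is one attempt and no reset: what is moved stays moved. The work goes in short steps, each a Python script; the robot and the scene stay as the last script left them, time stands still between calls to the robot, and variables do not carry over. Pictures are saved under pics/ and viewed, and the job is handed in when it is done.

```bash
ls; mkdir -p pics
python3 - <<'E'
from station import *
import cv2,numpy as np
print(read_clock(),read_tool_pos(),read_orientation(),read_force(),read_wrist_torque(),read_opening(),grasp_offset if not callable(grasp_offset) else grasp_offset())
for n in ["scene","top"]:
    s=snapshot(n); cv2.imwrite(f"pics/{n}0.png",s["image"]); np.savez(f"/tmp/{n}0.npz",**s)
    print(n,s["fx"],s["fy"],s["cx"],s["cy"],s["extrinsics"],[k for k in s])
print(read_clock())
E
```

```text
pics
0.0 [0.23183928 0.63351278 0.23062512] [ 0.69669596 -0.12345022  0.12336068 -0.69581386] [-0.101822   -0.22233558  0.18186681] [ 0.01461755  0.07162251 -0.01062428] 0.08544584552290299 0.0187
scene 476.94026398017047 476.94026398017047 315.3136013222888 237.39528450865194 [[-2.06994018e-01 -6.78004715e-01  7.05310629e-01  1.14361041e+00]
 [ 9.78341983e-01 -1.42960192e-01  1.49697523e-01  3.53550978e-01]
 [-6.64283441e-04  7.21021491e-01  6.92912382e-01  6.14659979e-01]
 [ 0.00000000e+00  0.00000000e+00  0.00000000e+00  1.00000000e+00]] ['image', 'range_z', 'fx', 'fy', 'cx', 'cy', 'extrinsics']
top 434.82713558947984 434.82713558947984 321.08503895362014 247.60418022764696 [[-6.10767263e-04  9.97817818e-01 -6.60244507e-02  5.19732048e-01]
 [-9.99829658e-01 -1.82726634e-03 -1.83661609e-02  2.18853031e-01]
 [-1.84467269e-02  6.60019865e-02  9.97648964e-01  8.93238423e-01]
 [ 0.00000000e+00  0.00000000e+00  0.00000000e+00  1.00000000e+00]] ['image', 'range_z', 'fx', 'fy', 'cx', 'cy', 'extrinsics']
0.1
```

View pics/top0.png

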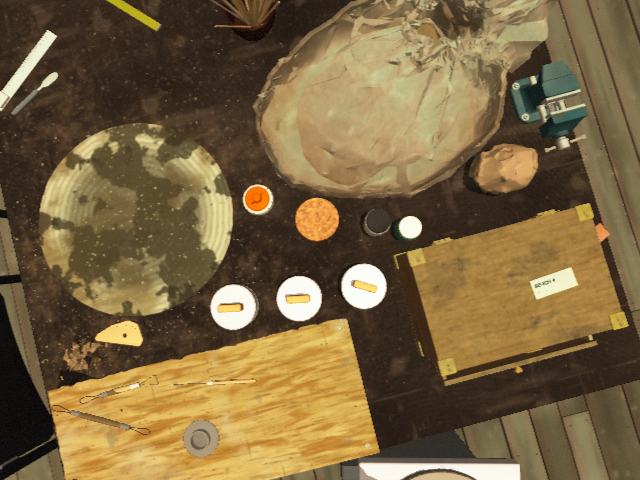

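View pics/scene0.png

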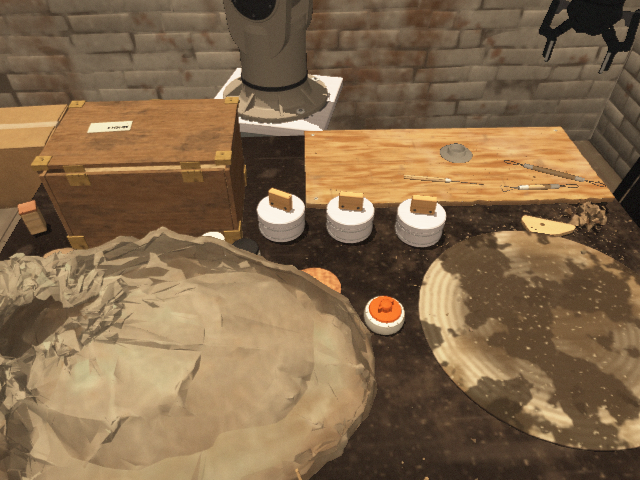

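The top view shows the tins near pixels (234,307), (299,298) and (363,286), the mat at (317,219), the timer at (258,199) and the jars at (376,222) and (408,228). A tall crate stands on the right and a crumpled sack or clay heap lies beyond the mat. Next I localise them.

```bash
cat > loc.py <<'E'
import cv2,numpy as np
def cloud(s):
    d=s["range_z"]; v,u=np.mgrid[:480,:640]
    p=np.stack([(u-s["cx"])/s["fx"]*d,-(v-s["cy"])/s["fy"]*d,-d],-1)
    E=s["extrinsics"]; w=p@E[:3,:3].T+E[:3,3]; w[d<=0]=np.nan
    return w
E
python3 - <<'E'
import numpy as np,cv2
from loc import *
s=dict(np.load('/tmp/top0.npz')); w=cloud(s); im=s["image"]
t=dict(np.load('/tmp/scene0.npz')); w2=cloud(t)
Z=w[...,2]
print("table z",np.nanmedian(Z[330:350,400:410]))
for n,(u,v) in dict(L=(234,307),M=(299,298),R=(363,286)).items():
    a=w[v-30:v+30,u-30:u+30].reshape(-1,3)
    lid=a[(a[:,2]>.040)&(a[:,2]<.060)]; h=a[(a[:,2]>.074)&(a[:,2]<.095)]
    (c,r)=cv2.minEnclosingCircle(lid[:,:2].astype(np.float32))
    rect=cv2.minAreaRect(h[:,:2].astype(np.float32))
    q=np.linalg.eigh(np.cov(h[:,:2].T))[1][:,1]
    print(n,"lid",c,r,np.nanmedian(lid[:,2]),"handle",h[:,:2].mean(0),rect,np.median(h[:,2]),"axis",q,np.degrees(np.arctan2(-q[0],q[1])),len(h))
    c2=np.linalg.norm(w2[...,:2]-np.array(c),axis=-1)<.06
    a=w2[c2]; h=a[(a[:,2]>.074)&(a[:,2]<.095)]
    print("  scene handle",h[:,:2].mean(0), cv2.minAreaRect(h[:,:2].astype(np.float32)))
for n,(u,v) in dict(mat=(317,219),timer=(258,199),j1=(376,222),j2=(408,228)).items():
    print(n,w[v,u])
m=(cv2.cvtColor(im,cv2.COLOR_BGR2HSV)); 
a=w[195:245,290:345]; hs=m[195:245,290:345]; k=(hs[...,1]>120)&(hs[...,2]>120)&(a[...,2]<.02)
print("mat",cv2.minEnclosingCircle(a[k][:,:2].astype(np.float32)))
# height grid
for x in np.arange(.3,.95,.05):
    print(round(x,2),[ (lambda b: int(1000*np.nanmax(b)) if b.size else -1)(np.concatenate([Z[(abs(w[...,0]-x)<.025)&(abs(w[...,1]-y)<.025)],w2[...,2][(abs(w2[...,0]-x)<.025)&(abs(w2[...,1]-y)<.025)]])) for y in np.arange(.6,-.4,-.05)])
E
```

```text
table z -0.0008758756468418283
L lid (0.46136903762817383, 0.4053117334842682) 0.04425010085105896 0.049040616027513195 handle [0.46187042 0.40389581] ((0.4619078040122986, 0.4045007526874542), (0.013188607059419155, 0.04323970153927803), 0.1407984495162964) 0.08266771114090743 axis [-0.02546899  0.99967561] 1.4594233455069878 181
  scene handle [0.46487243 0.40619488] ((0.46376654505729675, 0.40634289383888245), (0.01755109615623951, 0.043355733156204224), 5.3642120361328125)
M lid (0.47782450914382935, 0.2772215008735657) 0.04426001012325287 0.04903134078399396 handle [0.47836652 0.27654755] ((0.47812581062316895, 0.27758267521858215), (0.014055276289582253, 0.04310835525393486), 3.024017572402954) 0.08290167578960234 axis [-0.05289515  0.99860007] 3.03208376302616 178
  scene handle [0.48130494 0.27790927] ((0.47888216376304626, 0.2777300179004669), (0.01588548719882965, 0.04372831806540489), 3.144190549850464)
R lid (0.5018909573554993, 0.15156525373458862) 0.044132206588983536 0.04911853655558507 handle [0.50194408 0.15184252] ((0.5019300580024719, 0.15189173817634583), (0.04368
[... 943 characters left out ...]
5, 25, 25, 21, 5, 3, 3, 51, 52, 187, 187, 186, 185, 186, 187, 186, 184, 1, 3]
0.6 [26, 27, 25, 25, 23, 3, 6, 6, 6, 64, 64, 184, 186, 185, 186, 187, 188, 3, 58, 3]
0.65 [27, 26, 28, 26, 32, 46, 7, 8, 90, 90, 80, 84, 5, 4, 3, 185, 187, 3, 3, 2]
0.7 [25, 26, 26, 26, 32, 43, 111, 138, 153, 171, 176, 178, 156, 61, 87, 85, 3, 3, 4, 0]
0.75 [26, 25, 25, 25, 4, 116, 149, 174, 182, 190, 200, 198, 192, 169, 101, 89, 69, 58, 3, -1]
0.8 [25, 26, 26, 23, 3, 130, 166, 183, 198, 209, 212, 218, 222, 205, 149, 60, 96, 96, 3, -1]
0.85 [24, 24, 5, 4, 3, 139, 167, 189, 205, 218, 230, 253, 257, 256, 241, 14, 96, 98, -1, -1]
0.9 [3, 3, 4, 3, 4, 113, 160, 188, 204, 217, 253, 252, 258, 271, 276, 23, 97, 96, -1, -1]
```

Run:
```python
import numpy as np,cv2
from loc import *
s=dict(np.load('/tmp/top0.npz')); w=cloud(s)
t=dict(np.load('/tmp/scene0.npz')); w2=cloud(t)
a=np.concatenate([w.reshape(-1,3),w2.reshape(-1,3)])
for z0,z1 in [(.02,.1),(.1,.17),(.17,.2)]:
  for x in np.arange(.4,.66,.02):
    k=(abs(a[:,0]-x)<.01)&(a[:,2]>z0)&(a[:,2]<z1)&(a[:,1]<.14)
    print(z0,round(x,2),np.sort(a[k][:,1])[::-1][[0,3,8]] if k.sum()>9 else None)
from scipy.spatial.transform import Rotation as R
from station import *
print(R.from_quat(read_orientation()).as_matrix())
th={'L':.015,'M':.05,'R':-.288}
P={'L':(.4625,.405),'M':(.4783,.2775),'R':(.5019,.1518),'mat':(.638,.2445)}
def ori(y,f=1):
    xt=np.array([np.cos(y),np.sin(y),0])*f; ap=np.array([0,0,-1.])
    return R.from_matrix(np.stack([np.cross(ap,xt),ap,xt],1)).as_quat()
print(read_joint_positions())
for n in P:
  for f in (1,-1):
    for z in (.056,.2):
        j=ik((*P[n],z),ori(th.get(n,-.1),f)); print(n,f,z,None if j is None else np.round(j,2))
```

```text
0.02 0.4 [0.04853913 0.0477424  0.04731291]
0.02 0.42 [0.05373971 0.05338247 0.05284335]
0.02 0.44 [0.05890623 0.05846232 0.05824086]
0.02 0.46 [0.13857806 0.13836321 0.13625401]
0.02 0.48 [0.13998745 0.13849386 0.13820061]
0.02 0.5 [0.13995929 0.13959082 0.13944787]
0.02 0.52 [0.13993526 0.13979998 0.13960249]
0.02 0.54 [0.139915   0.13983178 0.13962439]
0.02 0.56 [0.09128832 0.09075064 0.0897747 ]
0.02 0.58 [0.06870256 0.05885581 0.05676077]
0.02 0.6 [0.13959553 0.13800142 0.13644078]
0.02 0.62 [0.13999881 0.13959209 0.13879708]
0.02 0.64 [0.13996297 0.13981369 0.1382657 ]
0.1 0.4 [0.04913634 0.0482281  0.04793213]
0.1 0.42 [0.05373195 0.05344461 0.05290518]
0.1 0.44 [0.05896374 0.05878721 0.05845793]
0.1 0.46 [0.06428831 0.06402327 0.06378209]
0.1 0.48 [0.0704018  0.06961946 0.06902962]
0.1 0.5 [0.07541693 0.07475321 0.07447268]
0.1 0.52 [0.0803634  0.08009051 0.07960476]
0.1 0.54 [0.0853226  0.08517596 0.08501702]
0.1 0.56 [0.08908612 0.08874996 0.08843946]
0.1 0.58 [0.06277117 0.05714827 0.05576489]
0.1 0.6 [-0.01640449 -0.01758169 -0.0190853 ]
0.1 0.62 [-0.0889777  -0.09025754 
[... 1055 characters left out ...]
-1 0.2 [-0.68  0.37 -0.19  1.77  0.08  1.02  2.26]
M 1 0.056 [-0.98  0.49  0.42  2.04 -0.31  0.68 -0.3 ]
M 1 0.2 [-1.04  0.28  0.47  1.94 -0.15  0.96 -0.44]
M -1 0.056 [-0.5   0.46 -0.18  2.01  0.13  0.68  2.44]
M -1 0.2 [-0.57  0.26 -0.08  1.91  0.03  0.97  2.53]
R 1 0.056 [-0.85  0.47  0.55  2.11 -0.4   0.66 -0.33]
R 1 0.2 [-0.95  0.24  0.63  2.   -0.17  0.95 -0.52]
R -1 0.056 [-0.4   0.42 -0.02  2.08  0.01  0.64  2.43]
R -1 0.2 [-0.53  0.21  0.13  1.98 -0.03  0.95  2.47]
mat 1 0.056 [-0.8   0.68  0.49  1.73 -0.41  0.84 -0.22]
mat 1 0.2 [-0.85  0.52  0.56  1.64 -0.3   1.07 -0.31]
mat -1 0.056 [-0.36  0.62 -0.14  1.7   0.11  0.82  2.49]
mat -1 0.2 [-0.42  0.47 -0.05  1.61  0.03  1.07  2.56]
```

```bash
cat > arm.py <<'E'
import numpy as np
from station import *
from scipy.spatial.transform import Rotation as R
TH={'L':.015,'M':.05,'R':-.288}
P={'L':(.4625,.405),'M':(.4783,.2775),'R':(.5019,.1518)}
ZG=.056
def ori(y,f=1,rx=0,rz=0):
    xt=np.array([np.cos(y),np.sin(y),0])*f; ap=np.array([0,0,-1.])
    M=R.from_matrix(np.stack([np.cross(ap,xt),ap,xt],1))
    return (M*R.from_euler('x',rx)*R.from_euler('z',rz)).as_quat()
def avg(n=25):
    F=[];T=[]
    for _ in range(n):
        F.append(read_force());T.append(read_wrist_torque());pause(.012)
    return np.mean(F,0),np.mean(T,0),np.std(T,0)
def pick(n,zl):
    x,y=P[n];q=ori(TH[n])
    move_ptp((x,y,.13),q); move_l((x,y,ZG),q,max_speed=.12)
    close(); print(n,"opening",read_opening(),"t",read_clock())
    move_l((x,y,zl),q,max_speed=.15)
    pause(.3)
    print(" lifted F",np.round(avg(10)[0],2),"opening",read_opening())
def test(n,zl):
    x,y=P[n];yw=TH[n];q=ori(yw)
    for _ in range(2):
        move_l((x-.05,y,zl),q,max_speed=.3); move_l((x,y,zl),q,max_speed=.3)
    print(" shaken t",read_clock())
    Rw=R.from_euler('z',yw).inv()
    a=.09; out=[]
    for rx,rz in [(a,0),(-a,0),(0,a),(0,-a)]:
        t0=read_clock(); move_ptp((x,y,zl),ori(yw,1,rx,rz)); t1=read_clock(); pause(.6)
        F,T,s=avg(); o=Rw.apply(T); out.append(o)
        print("  tilt",rx,rz,"T in tin axes",np.round(o,3),"sd",np.round(s,3),"F",np.round(F,2),"mv",round(t1-t0,2))
    move_ptp((x,y,zl),q); pause(.3)
    print(" DIFF x-tilt",np.round(out[0]-out[1],3),"z-tilt",np.round(out[2]-out[3],3),"opening",read_opening(),"t",read_clock())
def put(n):
    x,y=P[n];q=ori(TH[n])
    move_l((x,y,ZG+.015),q,max_speed=.12)
    print(" guard",move_l((x,y,ZG-.001),q,max_speed=.03,guard=8),read_tool_pos()[2])
    open_jaws(); move_l((x,y,.135),q,max_speed=.15); print(" put t",read_clock())
E
python3 - <<'E'
from arm import *
import cv2
print(np.round(snapshot("wrist")["T_tool_cam"],3))
print(read_clock())
x,y=P['L'];move_ptp((x,y,.17),ori(TH['L'])); print(read_clock(),read_tool_pos(),np.round(read_joint_positions(),2))
s=snapshot("wrist");cv2.imwrite("pics/w1.png",s["image"])
s=snapshot("scene");cv2.imwrite("pics/s1.png",s["image"])
print(avg(10))
E
```

```text
[[-0.001 -0.965 -0.261 -0.066]
 [-0.     0.261 -0.965 -0.143]
 [ 1.    -0.001 -0.001  0.001]
 [ 0.     0.     0.     1.   ]]
0.15
1.4 [0.46161081 0.40654923 0.1701072 ] [-1.13  0.41  0.39  1.82 -0.19  0.95 -0.64]
(array([ 0.09694479, -0.13605738,  0.00244405]), array([-0.00776643, -0.00289695,  0.01401422]), array([0.03313192, 0.01897384, 0.02628566]))
```

View pics/w1.png

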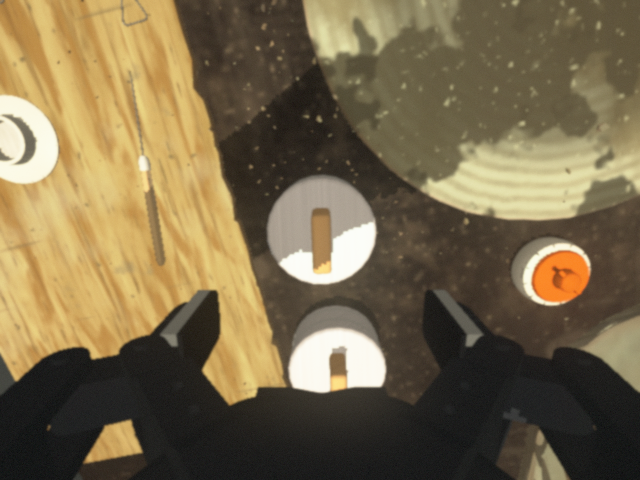

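View pics/s1.png

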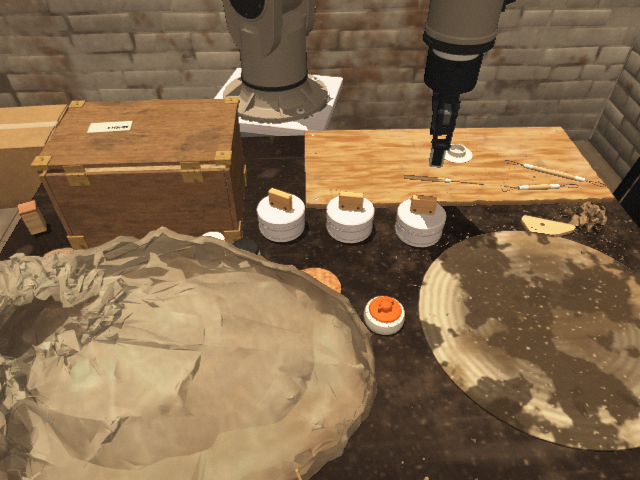

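The wrist view shows the left tin's handle at (322,240), centred between the fingers as predicted. The scene view shows the arm clear of everything. Next I pick up and test the left tin.

Run:
```python
from arm import *
pick('L',.176); test('L',.176)
import cv2
s=snapshot("scene");cv2.imwrite("pics/s2.png",s["image"]); print(read_clock(),read_tool_pos())
```

```text
L opening 0.013208762617917195 t 3.2833
 lifted F [ 0.21  0.2  -4.83] opening 0.01320201757650769
 shaken t 5.8833
  tilt 0.09 0 T in tin axes [-0.007  0.199 -0.006] sd [0.029 0.032 0.031] F [-0.03  0.07 -4.58] mv 0.25
  tilt -0.09 0 T in tin axes [-0.004 -0.211  0.002] sd [0.027 0.03  0.028] F [ 0.1  -0.21 -4.64] mv 0.32
  tilt 0 0.09 T in tin axes [-0.211  0.005 -0.005] sd [0.028 0.028 0.024] F [-0.05 -0.03 -4.7 ] mv 0.28
  tilt 0 -0.09 T in tin axes [ 0.214  0.008 -0.002] sd [0.028 0.025 0.026] F [-0.15  0.08 -4.71] mv 0.27
 DIFF x-tilt [-0.003  0.41  -0.008] z-tilt [-0.425 -0.003 -0.004] opening 0.013211990146540235 t 10.7833
10.8333 [0.46228927 0.40542603 0.17579936]
```

View pics/s2.png

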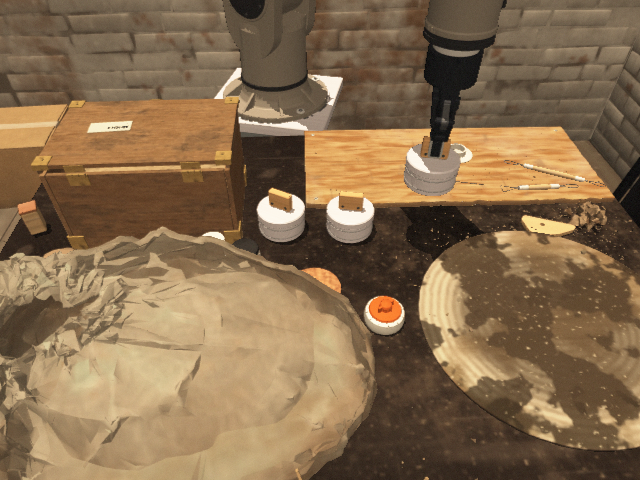

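The picture shows the left tin held level at (431,170). Now I set it back and test the middle tin.

Run:
```python
from arm import *
put('L'); pick('M',.176); test('M',.176)
import cv2
s=snapshot("scene");cv2.imwrite("pics/s3.png",s["image"])
```

```text
guard True 0.05588206893612717
 put t 13.75
M opening 0.012821542724743923 t 15.75
 lifted F [-0.05 -0.27 -4.41] opening 0.012915463754052114
 shaken t 18.35
  tilt 0.09 0 T in tin axes [0.003 0.133 0.009] sd [0.038 0.031 0.033] F [ 0.21 -0.05 -4.51] mv 0.25
  tilt -0.09 0 T in tin axes [ 0.008 -0.146  0.004] sd [0.025 0.031 0.042] F [ 0.12 -0.09 -4.48] mv 0.32
  tilt 0 0.09 T in tin axes [-0.134 -0.006 -0.001] sd [0.034 0.036 0.042] F [-0.03  0.13 -4.64] mv 0.27
  tilt 0 -0.09 T in tin axes [ 0.146  0.002 -0.014] sd [0.028 0.026 0.036] F [ 0.09  0.06 -4.5 ] mv 0.31
 DIFF x-tilt [-0.005  0.279  0.005] z-tilt [-0.28  -0.008  0.013] opening 0.013531969944704821 t 23.275
```

View pics/s3.png

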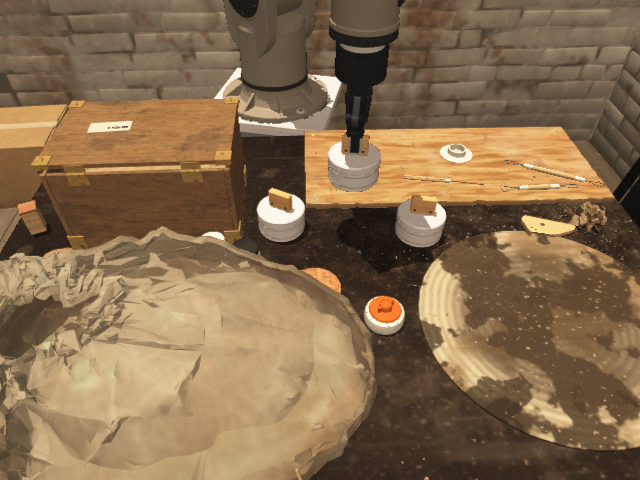

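The difference is 0.28 for the middle tin against 0.42 for the left, so the left tin looks like the rattler. In the picture the left tin stands back at (420,222) and the middle one is held at (354,165). The right tin is next.

Run:
```python
from arm import *
put('M'); pick('R',.176); test('R',.176); put('R')
```

```text
guard True 0.05629295693908781
 put t 26.225
R opening 0.01262089215768833 t 28.2167
 lifted F [ 0.17  0.04 -4.79] opening 0.013231179018010733
 shaken t 30.8167
  tilt 0.09 0 T in tin axes [-0.     0.197  0.002] sd [0.029 0.03  0.027] F [ 0.02 -0.08 -4.77] mv 0.25
  tilt -0.09 0 T in tin axes [-0.005 -0.206  0.003] sd [0.028 0.03  0.029] F [ 0.04 -0.28 -4.75] mv 0.32
  tilt 0 0.09 T in tin axes [-0.207 -0.008 -0.001] sd [0.031 0.032 0.027] F [ 0.06 -0.08 -4.83] mv 0.27
  tilt 0 -0.09 T in tin axes [ 0.198  0.003 -0.002] sd [0.034 0.03  0.032] F [ 0.02  0.13 -4.72] mv 0.29
 DIFF x-tilt [ 0.004  0.403 -0.   ] z-tilt [-0.405 -0.011  0.   ] opening 0.012833073297231493 t 35.7333
 guard True 0.05625381440228764
 put t 38.6333
```

Left and right agree (0.41 and 0.40) and the middle is the odd one at 0.28. The sign fits too. When the hanging tin swings out, the ball rolls to the low side, which is opposite to the swing, so it takes about 0.12 off the moment. The middle tin should therefore be the rattler. To confirm, I pick it up again and check that its moment against tilt has a −0.12 offset rather than passing through zero.

Run:
```python
from arm import *
pick('M',.20)
x,y=P['M'];yw=TH['M'];Rw=R.from_euler('z',yw).inv()
for a in (.06,.15):
    o=[]
    for sg in (1,-1):
        move_ptp((x,y,.20),ori(yw,1,sg*a,0)); pause(.6); o.append(Rw.apply(avg()[1])[1])
    print(a,np.round(o,3),"diff",round(o[0]-o[1],3))
move_ptp((x,y,.20),ori(yw)); print(read_clock())
```

```text
M opening 0.013097777464289211 t 40.625
 lifted F [ 0.05  0.04 -4.54] opening 0.012890738694187723
0.06 [ 0.083 -0.07 ] diff 0.152
0.15 [ 0.264 -0.266] diff 0.53
46.8917
```

The fit is diff ≈ 4.2·tilt − 0.10, and the negative offset confirms the ball is in the middle tin. I carry it over the mat.

Run:
```python
from arm import *
import cv2
q=ori(TH['M']); x,y=P['M']
move_l((x,y,.235),q,max_speed=.15); move_l((.638,.2445,.235),q,max_speed=.12); pause(.8)
print(read_tool_pos(),read_clock(),read_opening(),avg(10)[0])
for n in("top","scene"):
    s=snapshot(n);cv2.imwrite(f"pics/{n}9.png",s["image"]);np.savez(f"/tmp/{n}9.npz",**s)
from loc import cloud
w=cloud(s)
for n in 'LR':
    k=(np.hypot(w[...,0]-P[n][0],w[...,1]-P[n][1])<.06)
    a=w[k]; h=a[(a[:,2]>.074)&(a[:,2]<.095)]; print(n,h[:,:2].mean(0),len(h))
k=(np.hypot(w[...,0]-.638,w[...,1]-.2445)<.06); a=w[k]; a=a[(a[:,2]>.14)&(a[:,2]<.27)]; 
l=a[(a[:,2]>.222)&(a[:,2]<.234)]
print("lid",cv2.minEnclosingCircle(l[:,:2].astype(np.float32)),np.median(l[:,2]))
```

```text
[0.63800022 0.2444901  0.23498539] 49.5833 0.013028859204424549 [ 0.28443628  0.15997403 -4.52154525]
L [0.46529532 0.40582198] 202
R [0.50317847 0.1459824 ] 119
lid ((0.63877934217453, 0.24524736404418945), 0.04436706006526947) 0.22704007950537064
```

View pics/scene9.png

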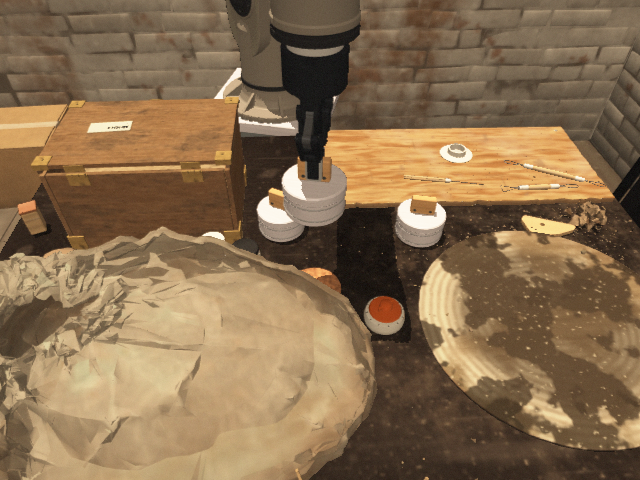

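View pics/top9.png

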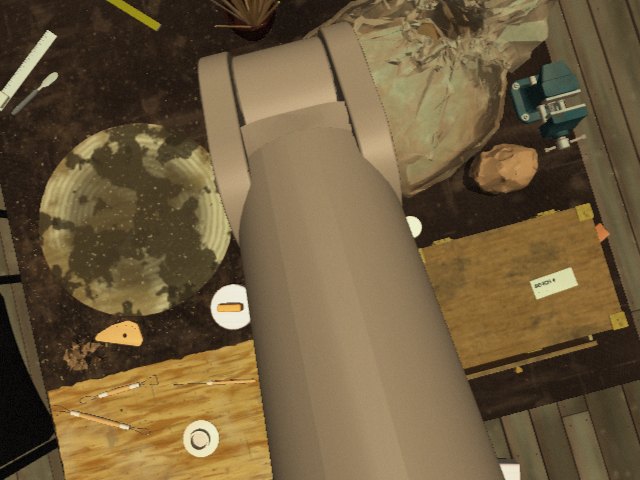

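In the scene view the middle tin hangs level at (315,190) over the mat, with its lid centre about 1 mm from the mat's centre and its underside at about 0.177 m. The left tin is at (420,222) and the timer at (384,315), both unmoved. The right tin is partly hidden at (281,215). The top view is mostly blocked by the arm, with the left tin visible at (232,307).

Run:
```python
from station import *
print(hand_in(), read_clock())
```

```text
the job is handed in; nothing more can be done
the job is handed in; nothing more can be done
```

The job is handed in. It finished holding the middle tin, which I judged to be the one with the loose ball, over the mat. I lifted, shook and tilted all three tins from left to right and set each one back where it stood. Then I picked the middle tin up again and carried it over.

- **Which tin rattles:** tilting ±0.09 rad changed the wrist moment by 0.41–0.43 N m for the left tin, 0.28 for the middle and 0.40 for the right. Midway, before testing the right tin, I had taken the left one for the rattler. The right tin's reading, and the fact that the ball rolls against the swing, pointed to the middle one instead. A recheck at two other tilts gave an offset of about −0.10 N m, near the expected −0.12.
- **Final hold:** the tin's centre is about 1 mm from the mat's centre by the camera, with its underside about 0.177 m up. It is held level, with the grip at a 13 mm opening. The last clock reading before handing in was about 50 s of the 72 s allowed.
- **Other objects:** the left tin measured within about 1 mm of its first reading from the same camera. The right tin's last reading was about 8 mm off, with about half its handle hidden behind the held tin, so its exact position is less certain. The timer looked unmoved. The jars were mostly hidden in the last pictures and I did not measure them again.

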